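# Seat a turned blank against the sprung end stop

### The job

Take the tall turned wooden blank that has a tenon on top, lay it on its side in the V-rail of the fixture with its broad flat foot towards the sprung plunger (plunger not yet pushed in), then slide it along the rail, pressing the plunger in until the foot is firmly up against the stop block. Do not ram it or upset the other things on the bench, and finish while still holding it pressed against the stop: do not let go or back off, as the spring would push it away again.

Things in the scene. Friction and masses are not known exactly. Their poses are not given: they have to be found in the camera images.
- blank: The turned blank to use: pale wood, a round body 40 mm in diameter and 95 mm long with a thinner tenon (22 mm diameter, 15 mm long) on its top end, 110 mm overall, about 110 g. It starts upright on the bench. Origin: centre of the broad flat foot; its z axis runs along the blank from foot to tenon.
- blank_tenon (a point): Centre of the tenon's end face, 110 mm from the foot along the blank's axis.
- fixture: Metal fixture fixed to the bench; place and yaw vary. Origin: centre of the underside of its base plate (220 x 80 x 15 mm); x runs along the V-rail towards the stop block, z up. Rail: x = -100 mm to the stop face at x = +60 mm, only 32 mm wide (fingers can straddle it), slopes 35 degrees, valley 51 mm and edges 61 mm above the bench. The blank lying in it has its axis at y = 0, z = 75 mm.
- stop: The grey stop block at the far end of the rail: 40 mm long (fixture x = 60 to 100 mm), 50 mm wide, its top 100 mm above the bench. Its face towards the rail is the hard stop. Origin: on the bench directly below the middle of that face; axes as the fixture's.
- stop_face (a point): Middle of the stop face, 75 mm above the bench: where the centre of the blank's foot finally sits. Axes as the fixture's.
- plunger (a joint): Travel of the sprung plunger in m: 0 = fully out, 0.012 = its tip flush with the stop face (pressing the part further meets the rigid block). The spring needs about 5 N to start and 8 N when flush, and pushes back when released.
- plunger_tip (a point): Centre of the plunger's tip, a 12 mm steel pin on the rail's axis, 75 mm above the bench, sticking out 12 mm from the stop face towards the rail when not pressed.
- plain: Bystander: plain pale wood cylinder, 40 mm diameter, 110 mm tall, without a tenon, standing loose. Origin: centre of its underside.
- short: Bystander: short pale wood blank, body 40 mm diameter and 50 mm long with a 22 mm x 15 mm tenon, 65 mm overall, standing loose. Origin: centre of its underside.
- oil: Bystander: small white bottle with a red cap, 40 mm diameter, 110 mm tall, loose. Origin: centre of its underside.
- wax: Bystander: squat amber jar with a metal lid, 60 mm diameter, 45 mm tall, loose. Origin: centre of its underside.
Things that resemble listed ones, but are neither listed nor needed, are in the scene too. What is shaped like the blank but orange or purple is not meant.

How it is judged:
By the outcome, as a careful person would: the job done as asked, in the order asked, and still so for the second after the job is handed in, while the arm keeps its last pose, push and grip.
It also fails if it takes over 59 s, if anything falls off the work surface, if the arm or the gripper's body presses on something with over 40 N, if the wrist force passes 120 N, or if a joint passes its speed limit or range.

### The arm

A 7-joint arm with a two-finger parallel gripper is mounted at the origin on the work surface. World frame = base frame: x ahead of the robot, y to its left, z up, the work surface at z = 0. Lengths are in m, angles in rad, forces in N, time in s.
With the tool pointing down it reaches from about 0.425 to 1.025 m from the base axis. Payload 9.4 kg.
Tool frame: the origin (TCP) lies on the centre line of the jaws, within the pads' length; the fingertips stand 11 mm ahead of it and the grasp point (between the pads) lies 8 mm behind it; z points along the fingers, y is the line along which they close (so a half turn about z gives the same grasp; the last joint's range is limited). The gripper opens to 93 mm and grips with 3 to 60 N. Pads are 15 mm wide; open, the fingers measure 128 mm over their backs; the gripper's body (75 mm by 188 mm) begins 65 mm behind the grasp point.
Start: joints at [1.057, 0.599, -0.003, 1.599, 0.002, 0.943, -0.08], TCP at [0.307, -0.657, 0.23] pointing down, gripper open.
Joint ranges: [-2.57, 2.57], [-0.35, 1.97], [-1.29, 1.29], [0.11, 2.56], [-1.05, 4.19], [0.11, 1.86], [-2.63, 2.63]. Speed limits (rad/s): [2.22, 2.22, 3.01, 3.01, 3.14, 3.14, 3.14].

### API

Orientations are given as a rotation vector (axis times angle).
In Python, from station import r gives the robot as it stands.
- The arm moves only by the tool send_rows, never from a script. Its argument "plan" is a list of rows, each a list of 3 entries, a list of its own where there are three numbers: the closure, from -1 (fully open) to 1 (shut), then the shift along the tool's x, y, z in mm, then the turn about the tool's z in degrees. In form: [[fingers, [dx, dy, dz], roll], ...]. A call has 1 to 10 rows; each row is the pose to reach, as a shift and turn from the pose commanded when the call began, along the tool's axes at that moment; what a row does not reach only later rows make up. A row lasts 1/8 s, in which the tool goes at most 62.5 mm and 10.7 degrees, less where a joint would pass 70% of its speed; a pose out of reach is approached as far as the arm can. A call with a gripper value outside its range is refused whole. The fingers move at their own pace and stop on an object; "squeeze" is the grip in N (left out, the last holds). Time passes only in rows, so rows that repeat a pose let the fingers close. It gives the time, the measured TCP pose, the force, the opening and the grip force at its end, in the units of the state.
- r.observe(): the state, without advancing time (a new reading comes with each control period).
- r.camera(name): name is "scene" or "top" or "wrist"; returns a dict with "color" (400x640x3 uint8, red, green, blue), "depth" (400x640 float32, m along the optical axis (not along the pixel's ray), 0 where there is no reading), "fovy" (degrees; the focal length in pixels is half the picture's height over the tangent of half this angle, whatever the lens; pixels are square), "cx", "cy" (the principal point, pixels), "dist" ([k1, k2, p1, p2, k3] as OpenCV has them; the pictures are not rectified), "R" (3x3) and "t" (3): a world point X has camera coordinates R X + t. Camera axes: x right, y down, z forward; pixel columns grow to the right and rows downward; lengths in m; the calibration is good to about 2 mm. A picture is of the moment at which its call begins.
- r.close_job(): hands the job in; it is judged then, once.
Trained networks look in the newest picture that a camera, given by its name, has taken for a name from the list of things; names that differ only in an ending like _2 or _b are one class to them, and where a whole thing is asked for, a point or a joint stands for the part that bears it (a point fixed in the world has none). Each returns a list of dicts, best first, with "confidence" (0 to 1); they miss things now and then, are a little off and sometimes report something else, mostly with a low value. They report only what shows in the picture. A call takes as long as a camera call. They do not tell look-alikes from the thing itself.
- r.find_in(camera, query): "box" ([centre column, centre row, width, height] as shares, 0 to 1, of the picture: columns of its width, rows of its height, round what is visible of it).
- r.landmark_of(camera, query): "point" ([column, row] as shares, 0 to 1, of the picture: columns of its width, rows of its height: a listed point, or the origin of a listed thing).
The state is a dict: "t": time; "qpos": joint angles; "qd": joint speeds; "effort": joint torques, N m; "tool_pos": TCP position; "tool_rot": TCP orientation; "force": force on the tool from outside, world axes, zero at the start; "ft_torque": the same for the moment, N m; "gripper_width": finger opening in m; "finger_force": force on a finger pad.
Only numpy, scipy, OpenCV 4.12 (cv2) and the standard library are available. Lean on these libraries where they do the work, as an engineer would, in place of code of your own. Each camera call takes 0.05 s, during which the arm holds its last target. There are 200 camera calls.

## Working session

There is one attempt and no reset: what is moved stays moved. The work goes in short steps, Python scripts to look and compute and a tool call to move; the robot and the scene stay as the last step left them, time stands still between calls to the robot, and variables do not carry over. Pictures are saved under pics/ and viewed, at most 10 in all, crops included, and the job is handed in when it is done.

Besides the shell and the picture viewer there is one more tool, called after ">>>" as name(argument=value, ...) on one line, values as JSON. send_rows: Moves the arm, as the interface text tells. Its arguments: {"type":"object","properties":{"plan":{"type":"array","items":{"type":"array"}},"squeeze":{"type":"number"}},"required":["plan"]}

```bash
mkdir -p pics; ls; cat > h.py <<'E'
import numpy as np, cv2
from scipy.spatial.transform import Rotation as Ro
from station import r
def K(c):
    f=200/np.tan(np.radians(c["fovy"])/2); return np.array([[f,0,c["cx"]],[0,f,c["cy"]],[0,0,1]])
def cloud(c):
    v,u=np.mgrid[0:400,0:640]
    p=cv2.undistortPoints(np.stack([u,v],-1).reshape(-1,1,2).astype(float),K(c),np.array(c["dist"])).reshape(400,640,2)
    d=c["depth"][...,None]
    P=np.concatenate([p*d,d],-1)
    W=(P-np.array(c["t"]))@np.array(c["R"])
    W[c["depth"]==0]=np.nan
    return W
def save(n,im): cv2.imwrite("pics/"+n+".png",cv2.cvtColor(im,cv2.COLOR_RGB2BGR))
E
python3 - <<'E'
from h import *
a=r.camera("scene");b=r.camera("top")
save("s1",a["color"]);save("t1",b["color"])
np.savez("c.npz",s=cloud(a),t=cloud(b),sc=a["color"],tc=b["color"])
for c in("scene","top"):
  for q in("blank","blank_tenon","fixture","stop_face","plunger_tip","stop"):
    print(c,q,[(np.round(np.array(o["point"])*[640,400]).tolist(),round(o["confidence"],2)) for o in r.landmark_of(c,q)[:4]])
print(r.observe())
E
```

```text
pics
scene blank [([221.0, 175.0], 0.87), ([261.0, 185.0], 0.82), ([241.0, 157.0], 0.64), ([191.0, 171.0], 0.62)]
scene blank_tenon [([258.0, 153.0], 0.95), ([183.0, 142.0], 0.91), ([234.0, 125.0], 0.84), ([215.0, 140.0], 0.56)]
scene fixture [([367.0, 260.0], 0.66)]
scene stop_face [([356.0, 256.0], 0.6)]
scene plunger_tip [([349.0, 277.0], 0.47)]
scene stop [([352.0, 278.0], 0.84)]
top blank [([373.0, 211.0], 0.75), ([412.0, 199.0], 0.73), ([419.0, 228.0], 0.62), ([432.0, 183.0], 0.52)]
top blank_tenon [([380.0, 204.0], 0.78), ([424.0, 222.0], 0.69), ([445.0, 183.0], 0.56)]
top fixture [([263.0, 202.0], 0.59)]
top stop_face [([264.0, 181.0], 0.73)]
top plunger_tip [([262.0, 188.0], 0.53)]
top stop [([270.0, 183.0], 0.75), ([265.0, 180.0], 0.18)]
{'t': 0.7, 'qpos': array([ 1.05726679,  0.5992462 , -0.00250708,  1.59937211,  0.00178926,
        0.94293097, -0.07980505]), 'qd': array([ 0.00083656, -0.00164163, -0.00012151, -0.00157129,  0.00019907,
       -0.00059803,  0.00015901]), 'effort': array([-1.29178901e-03, -7.64590216e+01,  1.49574403e+00, -2.52662086e+01,
       -5.23092644e-02,  1.03737708e-02,  6.36242589e-05]), 'tool_pos': array([ 0.30672905, -0.65692772,  0.22966649]), 'tool_rot': array([ 3.06689745e+00,  6.80740812e-01, -3.00577051e-05]), 'force': array([-0.01037802, -0.1696452 , -0.52377485]), 'ft_torque': array([-0.00314016, -0.02510898,  0.02661463]), 'finger_force': 0.0, 'gripper_width': 0.09289436742261485}
```

View pics/s1.png

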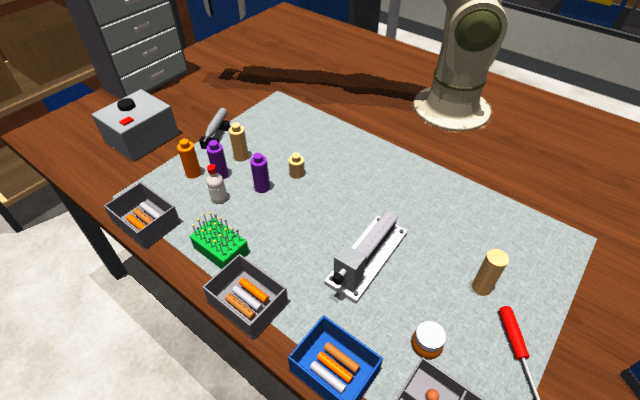

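View pics/t1.png

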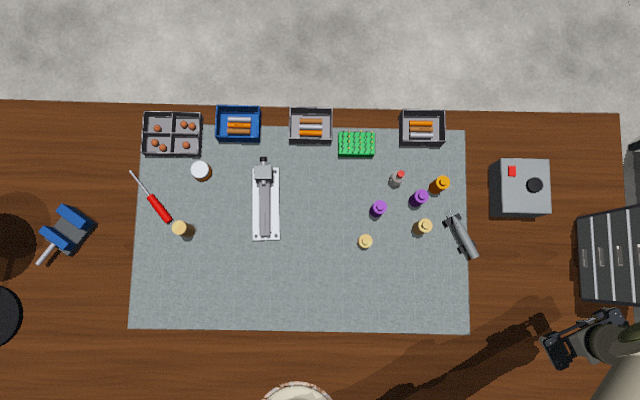

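Candidates shaped like the blank: scene (238,142)/top (425,226) is pale, tall and has a tenon. Orange (189,158), purple (217,158) and purple (260,172) have the wrong colour. Pale (297,165) is the short one, and pale (490,272) is the plain one without a tenon. The pale tall one at (238,142) fits. The fixture is at top (265,200), with the stop at its upper end (263,172).

```bash
python3 - <<'E'
from h import *
z=np.load("c.npz")
for n,(u0,u1,v0,v1) in {"s":(170,310,110,210),"t":(350,480,160,270)}.items():
    save("crop"+n,cv2.resize(z[n+"c"][v0:v1,u0:u1],None,fx=5,fy=5,interpolation=cv2.INTER_CUBIC))
a=cv2.imread("pics/crops.png");b=cv2.imread("pics/cropt.png")
b=cv2.resize(b,(int(b.shape[1]*500/b.shape[0]),500)); c=np.hstack([a,b]);cv2.imwrite("pics/crop.png",cv2.resize(c,None,fx=.6,fy=.6,interpolation=cv2.INTER_AREA))
T=z["t"];S=z["s"]
def cl(W,c,rad):
    return W[(np.hypot(W[...,0]-c[0],W[...,1]-c[1])<rad)]
for nm,(u,v) in dict(blank=(425,226),short=(365,241),pur1=(379,208),pur2=(420,198),orange=(442,183),oil=(398,178),plain=(179,228),wax=(200,170),green=(357,143),vise=(460,235)).items():
    p=np.nanmedian(T[v-1:v+2,u-1:u+2].reshape(-1,3),0)
    q=np.concatenate([cl(T,p,.04),cl(S,p,.04)]);q=q[q[:,2]>.015]
    print(nm,p.round(3),"x",q[:,0].min().round(3),q[:,0].max().round(3),"y",q[:,1].min().round(3),q[:,1].max().round(3),"h",np.percentile(q[:,2],99).round(3))
# tenon and body centres by height from both clouds
p=np.nanmedian(T[225:228,424:427].reshape(-1,3),0)
for W,n in((T,"t"),(S,"s")):
    q=cl(W,p,.04)
    for lo,hi in((.1,.12),(.088,.1),(.02,.09)):
        k=q[(q[:,2]>lo)&(q[:,2]<hi)]
        if len(k): print(n,lo,len(k),k.mean(0).round(4),((k.min(0)+k.max(0))/2).round(4),(np.ptp(k,axis=0)).round(3))
# fixture
for W,n in((T,"t"),(S,"s")):
  u,v=(265,210)
  p=np.nanmedian(T[v-2:v+3,u-2:u+3].reshape(-1,3),0)
  q=cl(W,p,.2)
  for lo,hi in((.008,.022),(.045,.068),(.09,.11)):
    k=q[(q[:,2]>lo)&(q[:,2]<hi)]
    if len(k)<5: continue
    rc=cv2.minAreaRect(k[:,:2].astype(np.float32)*1000); print(n,lo,len(k),np.round(rc[0],1),np.round(rc[1],1),round(rc[2],2),k[:,2].mean().round(4))
E
```

```text
blank [ 0.575 -0.35   0.109] x 0.558 0.6 y -0.373 -0.33 h 0.113
short [ 0.532 -0.186  0.066] x 0.514 0.556 y -0.208 -0.165 h 0.069
pur1 [ 0.623 -0.22   0.11 ] x 0.608 0.651 y -0.245 -0.201 h 0.113
pur2 [ 0.655 -0.337  0.104] x 0.642 0.684 y -0.363 -0.321 h 0.114
orange [ 0.699 -0.399  0.108] x 0.682 0.726 y -0.425 -0.382 h 0.114
oil [ 0.715 -0.279  0.083] x 0.703 0.746 y -0.3 -0.257 h 0.114
plain [0.555 0.339 0.11 ] x 0.537 0.58 y 0.319 0.359 h 0.114
wax [0.735 0.304 0.045] x 0.71 0.767 y 0.279 0.336 h 0.049
green [ 0.828 -0.162  0.045] x 0.792 0.865 y -0.202 -0.123 h 0.091
vise [ 0.557 -0.465  0.049] x 0.517 0.595 y -0.498 -0.442 h 0.058
t 0.1 58 [ 0.5778 -0.3527  0.109 ] [ 0.5772 -0.3531  0.1085] [0.037 0.022 0.015]
t 0.088 107 [ 0.5769 -0.3509  0.0946] [ 0.5777 -0.3533  0.0943] [0.037 0.04  0.011]
t 0.02 74 [ 0.5708 -0.3407  0.0566] [ 0.5751 -0.3519  0.055 ] [0.034 0.039 0.07 ]
s 0.1 64 [ 0.5805 -0.3491  0.1093] [ 0.5793 -0.3498  0.1072] [0.022 0.024 0.012]
s 0.088 111 [ 0.584  -0.3456  0.0954] [ 0.5788 -0.3515  0.0942] [0.04  0.042 0.011]
s 0.02 314 [ 0.5878 -0.3404  0.0559] [ 0.5809 -0.3465  0.055 ] [0.038 0.034 0.07 ]
t 0.008 1122 [621.4 116.9] [363.1 374.7] 74.44 0.014
t 0.045 572 [642.5 111.7] [196.7  46.5] 0.38 0.0555
t 0.09 255 [722.7 113.1] [41.1 49.8] 3.01 0.0993
s 0.008 1480 [644.  110.9] [221.7  81.6] 2.68 0.0162
s 0.045 855 [656.8 116. ] [ 49.4 229.8] 89.97 0.0572
s 0.09 539 [723.8 114.8] [41.2 50.7] 2.54 0.1002
```

View pics/crop.png

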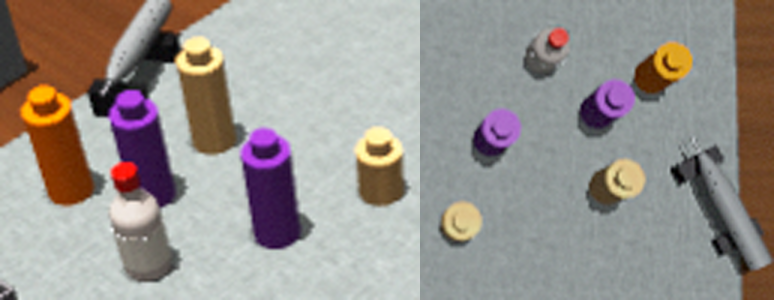

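Crop confirms it: the pale tall tenoned blank, left panel (205,95), right panel (620,180). It stands at about (0.578, -0.352), height 110 mm. The fixture centre is at (0.644, 0.111) with yaw about 2.6°, and the stop face at about (0.704, 0.114). The tool only rolls about its z, so I'll grip it, tip it over by pivoting on its foot edge in a clear area, then carry it to the rail.

>>> send_rows(plan=[[-0.4,[40,-17,0],5],[-0.4,[90,-39,0],10],[-0.4,[140,-61,0],15],[-0.4,[190,-82,0],20],[-0.4,[240,-104,0],22.4],[-0.4,[290,-126,0],22.4],[-0.4,[335,-145,0],22.4],[-0.4,[374,-162,0],22.4],[-0.4,[374,-162,0],22.4],[-0.4,[374,-162,0],22.4]], squeeze=10)

```text
t: 1.95
tool_pos: [0.5766, -0.3523, 0.2296]
tool_rot: [3.14, 0.072, -0.001]
force: [0.3, -0.3, 0.0]
gripper_width: 0.0648
finger_force: 0.0
```

```bash
python3 - <<'E'
from h import *
a=r.camera("wrist");W=cloud(a);save("w1",a["color"])
s=r.observe();print(s["tool_pos"])
q=W.reshape(-1,3);q=q[np.hypot(q[:,0]-.578,q[:,1]+.352)<.035]
for lo,hi in((.103,.118),(.085,.1),(.02,.08)):
    k=q[(q[:,2]>lo)&(q[:,2]<hi)]
    if len(k)>5:
        c,rad=cv2.minEnclosingCircle(k[:,:2].astype(np.float32)*1000);print(lo,len(k),c,rad,k.mean(0).round(4))
E
```

```text
[ 0.57614395 -0.35308989  0.22965383]
0.103 512 (580.611572265625, -354.2579345703125) 11.231334686279297 [ 0.5812 -0.3542  0.11  ]
0.085 953 (580.5302124023438, -354.2913513183594) 20.12680435180664 [ 0.5837 -0.3541  0.095 ]
0.02 314 (586.3746948242188, -354.1523742675781) 19.036083221435547 [ 0.5972 -0.3534  0.0525]
```

View pics/w1.png

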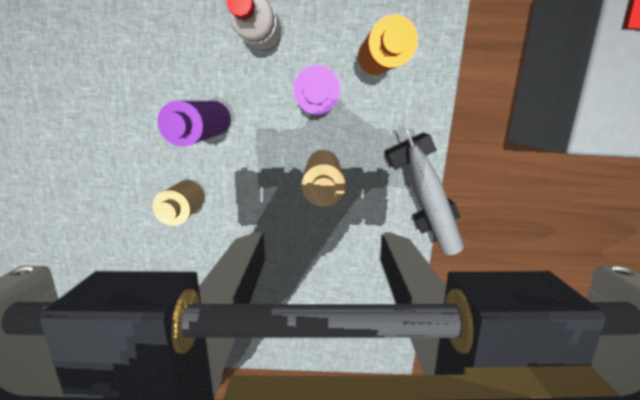

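The wrist view shows the blank at (323,183), centred between the fingers, with a free path down. Circle fits give (0.580, -0.354), with radii 11 and 20 mm, which match the blank's sizes.

>>> send_rows(plan=[[-0.4,[3,1,35],0],[-0.4,[3,1,75],0],[-0.4,[3,1,115],0],[-0.4,[3,1,150],0],[-0.4,[3,1,170],0],[-0.4,[3,1,178],0],[1,[3,1,178],0],[1,[3,1,178],0],[1,[3,1,178],0],[1,[3,1,178],0]], squeeze=20)

```text
t: 3.25
tool_pos: [0.5806, -0.353, 0.0527]
tool_rot: [3.14, 0.072, 0.002]
force: [-1.2, -0.4, 5.2]
gripper_width: 0.0398
finger_force: 20.0
```

>>> send_rows(plan=[[1,[0,0,-30],0],[1,[0,0,-75],0],[1,[0,0,-115],0],[1,[0,-20,-125],0],[1,[0,-60,-125],0],[1,[0,-110,-125],0],[1,[0,-160,-125],0],[1,[0,-210,-125],0],[1,[0,-260,-125],0],[1,[0,-300,-125],0]])

```text
t: 4.5
tool_pos: [0.5648, -0.0495, 0.1755]
tool_rot: [-3.14, -0.076, 0.003]
force: [0.7, -1.3, -1.1]
gripper_width: 0.0398
finger_force: 20.0
```

>>> send_rows(plan=[[1,[0,-20,0],0],[1,[0,-23,20],0],[1,[0,-23,60],0],[1,[0,-23,95],0],[1,[0,-23,115],0],[1,[0,-23,122],0],[1,[0,-23,125],0],[1,[0,-23,126],0],[1,[0,-23,126],0]])

```text
t: 5.62
tool_pos: [0.5644, -0.0306, 0.0524]
tool_rot: [3.141, 0.071, -0.001]
force: [-5.4, 0.1, 15.7]
gripper_width: 0.0398
finger_force: 20.0
```

Standing in the clear at (0.564, -0.031). Now I tip it about the foot edge with a light grip.

>>> send_rows(plan=[[1,[0,0,0],0],[1,[-5.3,0,-1.5],0],[1,[-10.7,0,-2.6],0],[1,[-16,0,-3],0],[1,[-21.7,0,-3.2],0],[1,[-27,0,-2.8],0],[1,[-32.7,0,-2],0],[1,[-38,0,-0.5],0],[1,[-43.2,0,1.2],0],[1,[-43.2,0,1.2],0]], squeeze=7)

```text
t: 6.88
tool_pos: [0.5236, -0.0321, 0.0501]
tool_rot: [3.141, 0.072, 0.006]
force: [2.8, 0.9, 6.7]
gripper_width: 0.04
finger_force: 7.0
```

```bash
cat > ax.py <<'E'
from h import *
import sys
# axis of the pale-wood blank from cloud of both cameras near the tool
def blankpts(zmin=.006):
    s=r.observe(); p=s["tool_pos"]; out=[]
    for n in("scene","top"):
        a=r.camera(n);W=cloud(a);hsv=cv2.cvtColor(a["color"],cv2.COLOR_RGB2HSV)
        m=(hsv[...,0]>12)&(hsv[...,0]<30)&(hsv[...,1]>50)&(np.hypot(W[...,0]-p[0],W[...,1]-p[1])<.13)&(W[...,2]>zmin)&(W[...,2]<p[2]+.09)
        out.append(W[m]); last=a
        if n=="scene": save(sys.argv[1],cv2.resize(a["color"][100:330,200:480],None,fx=2.5,fy=2.5))
    print(s["tool_pos"],[len(o) for o in out]);return out
E
python3 - p2 <<'E'
import sys; sys.argv=["-","p2"]
from ax import *
for q in blankpts():
    if len(q)>20: print(q.min(0).round(3),q.max(0).round(3)); c=q.mean(0);u=np.linalg.svd(q-c)[2][0];print(c.round(3),u.round(3))
E
```

```text
[ 0.52362916 -0.03210992  0.05013663] [549, 0]
[ 0.5   -0.055  0.006] [0.557 0.02  0.14 ]
[ 0.538 -0.026  0.064] [-0.058 -0.06   0.997]
```

View pics/p2.png

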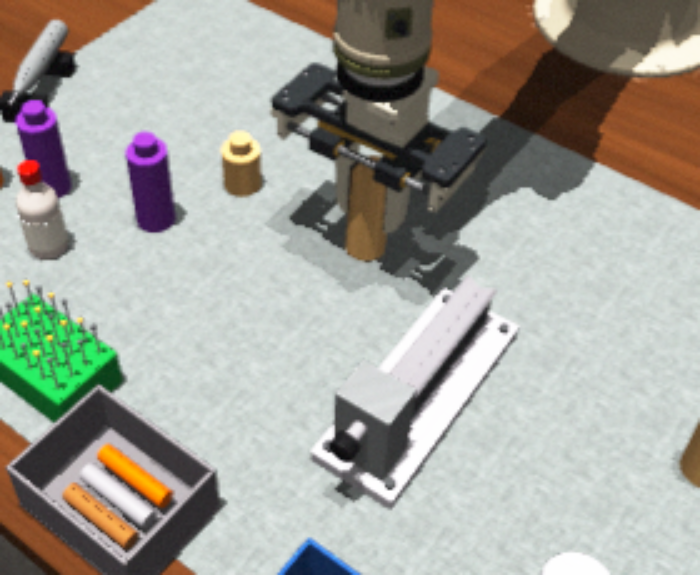

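The blank, at picture (365,210), seems nearly upright: its foot slid rather than pivoted. I'll measure the tilt.

```bash
python3 - <<'E'
import sys; sys.argv=["-","p3"]
from ax import *
q=blankpts()[0]
for z in np.arange(.006,.1,.01):
    k=q[(q[:,2]>=z)&(q[:,2]<z+.01)&(abs(q[:,1]+.032)<.012)]
    if len(k): print(round(z,3),len(k),k[:,0].max().round(4),np.median(k[:,0]).round(4))
print(r.observe()["force"])
E
```

```text
[ 0.52370879 -0.0320665   0.05012465] [546, 0]
0.006 21 0.5487 0.5464
0.016 27 0.5475 0.5454
0.026 25 0.5474 0.5447
0.036 26 0.5473 0.5448
0.046 23 0.5475 0.5442
0.056 27 0.5455 0.5427
0.066 27 0.5444 0.5427
0.076 27 0.5443 0.5419
0.086 26 0.5439 0.5415
0.096 49 0.5437 0.5349
[1.70724927 0.15383236 7.32647521]
```

The tilt is only about 3° because the foot slides on the bench. So I'll use the rail's near end (x_f = -100, 51 to 61 mm high) as a catch, which tips the tenon forward over the rail. I'll then lift, roll 180° and lay it down with the foot towards the plunger.

>>> send_rows(plan=[[1,[0,0,0],0],[1,[0,0,-25],0],[1,[0,0,-55],0],[1,[-2,-20,-60],0],[1,[-6,-60,-60],0],[1,[-6,-100,-60],0],[1,[-6,-127,-60],0],[1,[-6,-137,-55],0],[1,[-6,-137,-45],0],[1,[-6,-137,-45],0]], squeeze=20)

```text
t: 8.32
tool_pos: [0.5093, 0.1029, 0.0934]
tool_rot: [3.14, 0.07, -0.003]
force: [0.4, -1.4, -0.8]
gripper_width: 0.0397
finger_force: 20.0
```

```bash
python3 - <<'E'
from h import *
s=r.observe();print(s["tool_pos"],s["qpos"].round(2),s["force"])
a=r.camera("scene");W=cloud(a)
save("p4",cv2.resize(a["color"][130:310,260:480],None,fx=2.5,fy=2.5))
p=s["tool_pos"]
# rail edges/end: points z 45..66
yaw=np.radians(2.63);ex=np.array([np.cos(yaw),np.sin(yaw)]);ey=np.array([-ex[1],ex[0]])
f=W.reshape(-1,3);f=f[~np.isnan(f[:,0])];d=f[:,:2]-[.644,.111];F=np.c_[d@ex,d@ey,f[:,2]]
k=F[(abs(F[:,0])<.13)&(abs(F[:,1])<.05)]
st=k[(k[:,2]>.096)&(k[:,2]<.105)&(k[:,0]>.04)];print("stop top x",np.percentile(st[:,0],[1,99]),"y",np.percentile(st[:,1],[1,99]))
rl=k[(k[:,2]>.05)&(k[:,2]<.064)&(k[:,0]<.03)];print("rail x",rl[:,0].min(),"y",np.percentile(rl[:,1],[2,98]),np.percentile(rl[rl[:,0]<-.05][:,1],[2,98]),np.percentile(rl[rl[:,0]>-.02][:,1],[2,98]),rl[:,2].max())
print("tool in fixture",(p[:2]-[.644,.111])@ex,(p[:2]-[.644,.111])@ey)
E
```

```text
[0.50929472 0.10290031 0.09335657] [-0.39  0.57  0.11  2.19 -0.15  0.4  -1.68] [ 0.43477279 -1.36816146 -0.82232819]
stop top x [0.06013302 0.09996031] y [-0.02458198  0.02478128]
rail x -0.12997500586703634 y [-0.01505698  0.01546115] [-0.0152035   0.01675047] [-0.01500758  0.01526069] 0.06383908059899779
tool in fixture -0.1349350551140541 -0.0019100674498444895
```

View pics/p4.png

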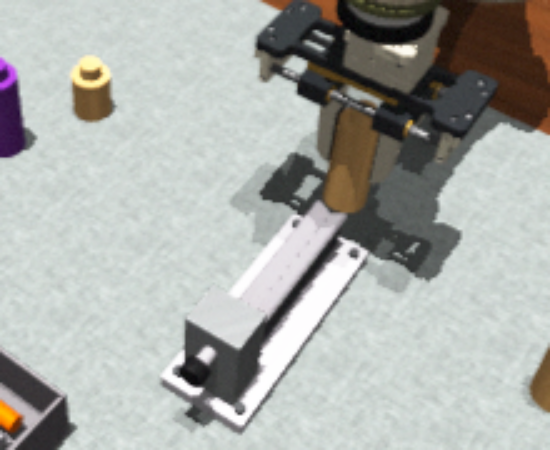

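The picture shows the blank held at (350,150), its foot at (345,195) just short of the rail end at (325,215). Fixture frame checks: stop block x 60 to 100 mm, y ±24.7 mm, as specified. Start the tip against the rail end.

>>> send_rows(plan=[[1,[8,-2,2.4],0],[1,[15,-2,2.4],0],[1,[19,-2,1],0],[1,[23.6,-2,-0.3],0],[1,[28,-2,-1],0],[1,[32.6,-2,-1.5],0],[1,[37,-2,-1.5],0],[1,[41.7,-2,-1.2],0],[1,[46,-2,0],0],[1,[50.5,-2,0.8],0]], squeeze=8)

```text
t: 9.62
tool_pos: [0.5607, 0.1089, 0.0936]
tool_rot: [-3.141, -0.072, -0.001]
force: [-1.4, -1.2, 0.1]
gripper_width: 0.04
finger_force: 8.0
```

```bash
cat > tilt.py <<'E'
from h import *
import sys
def run(n):
    s=r.observe();a=r.camera("scene");W=cloud(a)
    save(n,cv2.resize(a["color"][130:310,260:480],None,fx=2.5,fy=2.5))
    yaw=np.radians(2.63);ex=np.array([np.cos(yaw),np.sin(yaw)]);ey=np.array([-ex[1],ex[0]])
    fx=lambda f:np.c_[(f[:,:2]-[.644,.111])@ex,(f[:,:2]-[.644,.111])@ey,f[:,2]]
    g=fx(s["tool_pos"][None])[0];print("tool",g.round(4),"force",s["force"].round(1),s["gripper_width"],s["finger_force"])
    hsv=cv2.cvtColor(a["color"],cv2.COLOR_RGB2HSV)
    m=(hsv[...,0]>10)&(hsv[...,0]<30)&(hsv[...,1]>60)
    F=fx(W[m]);k=F[(abs(F[:,1])<.011)&(abs(F[:,0]-g[0])<.12)&(F[:,2]>.02)&(F[:,2]<.17)]
    print(len(k));o=np.argsort(k[:,0])
    for x in np.arange(-.2,.1,.01):
        j=k[(k[:,0]>=x)&(k[:,0]<x+.01)]
        if len(j)>2: print(round(x,2),len(j),j[:,2].min().round(3),np.median(j[:,2]).round(3),j[:,2].max().round(3))
if __name__=="__main__": run(sys.argv[1])
E
python3 tilt.py p5
```

```text
tool [-0.0833  0.0018  0.0936] force [-1.4 -1.2  0.1] 0.03995708260909955 7.998711168766022
212
-0.11 7 0.05 0.054 0.056
-0.1 21 0.058 0.068 0.148
-0.09 19 0.077 0.089 0.151
-0.08 82 0.096 0.148 0.154
-0.07 83 0.117 0.132 0.15
```

View pics/p5.png

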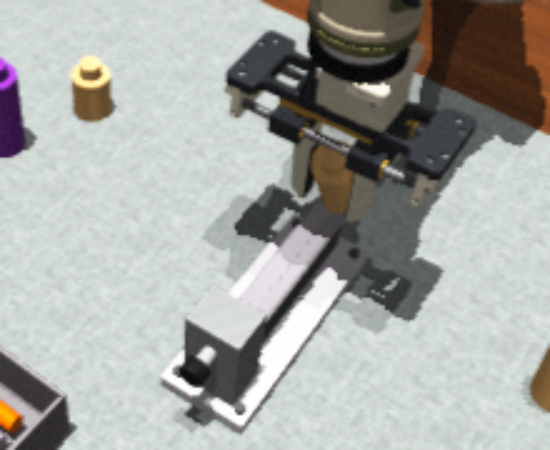

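It tips as planned: the tilt is about 35°, with the underside pivoting on the rail end at picture (325,210). Continue the arc and centre y by 2 mm.

>>> send_rows(plan=[[1,[4,1,1.5],0],[1,[8.4,2,3.4],0],[1,[12.5,2,5.5],0],[1,[16.1,2,8.3],0],[1,[19.5,2,11],0],[1,[22.8,2,14.4],0],[1,[25.8,2,18],0],[1,[28.3,2,21.6],0],[1,[31,2,24],0],[1,[32.5,2,26],0]])

```text
t: 10.92
tool_pos: [0.5929, 0.1083, 0.0674]
tool_rot: [3.141, 0.072, -0.0]
force: [0.2, -0.6, 1.4]
gripper_width: 0.0396
finger_force: 8.0
```

```bash
python3 tilt.py p6
```

```text
tool [-0.0512 -0.0004  0.0674] force [ 0.2 -0.6  1.4] 0.03964116651908653 8.000028133392334
189
-0.08 10 0.052 0.113 0.117
-0.07 18 0.055 0.119 0.122
-0.06 5 0.112 0.117 0.118
-0.05 30 0.097 0.118 0.122
-0.04 96 0.091 0.116 0.17
-0.03 30 0.106 0.111 0.169
```

View pics/p6.png

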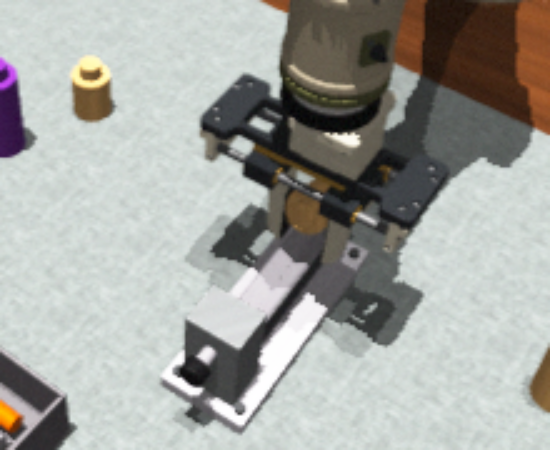

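```bash
python3 - <<'E'
from h import *
a=r.camera("scene");W=cloud(a);b=r.camera("wrist");V=cloud(b)
yaw=np.radians(2.63);ex=np.array([np.cos(yaw),np.sin(yaw)]);ey=np.array([-ex[1],ex[0]])
fx=lambda f:np.c_[(f[:,:2]-[.644,.111])@ex,(f[:,:2]-[.644,.111])@ey,f[:,2]]
print((fx(W[204:226:2,382])*1000).round(0).tolist()); print(a["color"][204:226:2,382].tolist())
print((fx(W[212,370:396:2])*1000).round(0).tolist())
F=fx(V.reshape(-1,3));k=F[(abs(F[:,1])<.006)&(F[:,2]>.05)&(F[:,0]<.055)&(F[:,0]>-.2)&(F[:,2]<.125)]
for x in np.arange(-.2,.06,.01):
    j=k[(k[:,0]>=x)&(k[:,0]<x+.01)]
    if len(j)>2: print(round(x,2),len(j),j[:,2].min().round(3),np.median(j[:,2]).round(3),j[:,2].max().round(3))
w=b["color"].copy(); save("w2",w)
E
```

```text
[[-24.0, 4.0, 160.0], [-21.0, 6.0, 158.0], [-48.0, -5.0, 121.0], [-43.0, -2.0, 122.0], [-35.0, 2.0, 125.0], [-34.0, 3.0, 120.0], [-33.0, 4.0, 116.0], [-30.0, 7.0, 114.0], [-29.0, 8.0, 110.0], [-37.0, 5.0, 93.0], [-62.0, -4.0, 55.0]]
[[62, 60, 54], [101, 100, 101], [73, 61, 46], [95, 71, 43], [112, 87, 52], [110, 82, 47], [111, 82, 49], [109, 84, 49], [112, 85, 51], [109, 82, 49], [78, 72, 72]]
[[-43.0, -28.0, 97.0], [-44.0, -24.0, 100.0], [-44.0, -19.0, 102.0], [-33.0, -10.0, 119.0], [-34.0, -6.0, 120.0], [-36.0, -3.0, 121.0], [-35.0, 2.0, 125.0], [-39.0, 5.0, 123.0], [-46.0, 6.0, 118.0], [-17.0, 22.0, 155.0], [-14.0, 27.0, 161.0], [-16.0, 31.0, 162.0], [-16.0, 35.0, 165.0]]
-0.1 132 0.099 0.103 0.105
-0.09 223 0.104 0.107 0.11
-0.08 268 0.109 0.113 0.116
-0.07 304 0.114 0.118 0.121
-0.06 107 0.12 0.122 0.123
-0.05 511 0.05 0.055 0.122
-0.04 1488 0.05 0.118 0.125
-0.03 1028 0.05 0.107 0.115
-0.02 391 0.05 0.053 0.058
-0.01 426 0.05 0.053 0.057
0.0 436 0.05 0.053 0.057
0.01 468 0.05 0.053 0.057
0.02 476 0.05 0.053 0.057
0.03 511 0.05 0.053 0.057
0.04 727 0.05 0.054 0.083
0.05 397 0.05 0.08 0.084
```

View pics/w2.png

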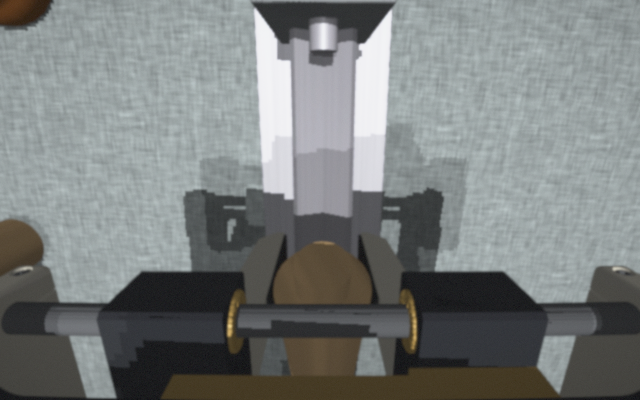

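The blank, at picture (323,290), is tilted about 25° above the rail. Its foot rests on the rail end, and the pads have slid to its lower side. I'll open the fingers slightly so it settles into the V, with the fingers still guiding it on both sides.

>>> send_rows(plan=[[0.1,[0,0,0],0],[0.05,[0,0,0],0],[0.05,[0,0,0],0],[0.05,[0,0,0],0],[0.05,[0,0,0],0]])

```text
t: 11.7
tool_pos: [0.5928, 0.1083, 0.0676]
tool_rot: [3.141, 0.072, -0.0]
force: [-0.0, 0.3, 0.5]
gripper_width: 0.044
finger_force: 0.0
```

```bash
cat > pr.py <<'E'
from h import *
import sys
b=r.camera("wrist");V=cloud(b);save(sys.argv[1],b["color"])
yaw=np.radians(2.63);ex=np.array([np.cos(yaw),np.sin(yaw)]);ey=np.array([-ex[1],ex[0]])
fx=lambda f:np.c_[(f[:,:2]-[.644,.111])@ex,(f[:,:2]-[.644,.111])@ey,f[:,2]]
s=r.observe();print(fx(s["tool_pos"][None]).round(4),s["gripper_width"],s["force"].round(1))
F=fx(V.reshape(-1,3));k=F[(abs(F[:,1])<.006)&(F[:,2]>.04)&(F[:,0]<.055)&(F[:,0]>-.2)&(F[:,2]<.125)]
for x in np.arange(-.2,.06,.01):
    j=k[(k[:,0]>=x)&(k[:,0]<x+.01)]
    if len(j)>2: print(round(x,2),len(j),j[:,2].min().round(3),np.median(j[:,2]).round(3),j[:,2].max().round(3))
E
python3 pr.py w3; python3 tilt.py s3
```

```text
[[-0.0513 -0.0003  0.0676]] 0.044316535819329775 [ 0.1 -0.9  0.6]
-0.11 124 0.092 0.095 0.096
-0.1 388 0.093 0.095 0.096
-0.09 391 0.093 0.095 0.097
-0.07 51 0.093 0.095 0.096
-0.06 508 0.093 0.095 0.097
-0.05 540 0.093 0.095 0.097
-0.04 557 0.093 0.095 0.098
-0.03 756 0.083 0.086 0.097
-0.02 930 0.05 0.077 0.088
-0.01 417 0.05 0.053 0.057
0.0 439 0.05 0.053 0.058
0.01 466 0.05 0.053 0.057
0.02 501 0.049 0.053 0.057
0.03 491 0.049 0.053 0.057
0.04 720 0.049 0.054 0.082
0.05 401 0.05 0.08 0.083
tool [-0.0513 -0.0003  0.0676] force [ 0.1 -0.9  0.6] 0.044316535819329775 0.0
309
-0.1 9 0.092 0.095 0.096
-0.09 11 0.093 0.096 0.098
-0.07 25 0.093 0.096 0.098
-0.06 33 0.092 0.096 0.099
-0.05 37 0.093 0.095 0.098
-0.04 80 0.056 0.094 0.17
-0.03 47 0.053 0.086 0.17
-0.02 66 0.066 0.079 0.088
```

It now lies level in the V (top at 95 mm, so axis at 75 mm), with its shoulder at x_f about -28 mm, so the foot is at about -123 mm. Regrasp near its centre, lift, then roll 180°.

>>> send_rows(plan=[[0.05,[-10,0,0],0],[0.05,[-20,0,0],0],[0.05,[-20,0,0],0],[1,[-20,0,0],0],[1,[-20,0,0],0],[1,[-20,0,0],0],[1,[-20,0,-15],0],[1,[-20,0,-40],0],[1,[-20,0,-60],0],[1,[-20,0,-60],0]], squeeze=40)

```text
t: 13.05
tool_pos: [0.5739, 0.1077, 0.1294]
tool_rot: [-3.14, -0.072, -0.005]
force: [1.0, 0.0, -2.2]
gripper_width: 0.0391
finger_force: 40.0
```

>>> send_rows(plan=[[1,[0,0,0],-5],[1,[0,0,0],-14],[1,[0,0,0],-24],[1,[0,0,0],-34],[1,[0,0,0],-44],[1,[0,0,0],-54],[1,[0,0,0],-64],[1,[0,0,0],-74],[1,[0,0,0],-83],[1,[0,0,0],-90]])

```text
t: 14.3
tool_pos: [0.5725, 0.1073, 0.1269]
tool_rot: [-2.164, -2.276, 0.001]
force: [0.6, 0.6, -1.7]
gripper_width: 0.0393
finger_force: 40.0
```

```bash
python3 pr.py w4 | head -1; python3 -c "
from h import *
print(r.observe()['qpos'].round(2))"
```

```text
[[-0.0716 -0.0006  0.1269]] 0.039231630345028405 [ 1.2 -0.2 -1.5]
[-0.06  0.58 -0.32  2.    0.31  0.6  -0.54]
```

>>> send_rows(plan=[[1,[0,0,0],-7],[1,[0,0,0],-17],[1,[0,0,0],-27],[1,[0,0,0],-37],[1,[0,0,0],-47],[1,[0,0,0],-57],[1,[0,0,0],-67],[1,[0,0,0],-76],[1,[0,0,0],-85],[1,[0,0,0],-90]])

```text
t: 15.6
tool_pos: [0.5724, 0.1073, 0.1269]
tool_rot: [0.074, -3.139, -0.001]
force: [0.3, -0.2, -0.7]
gripper_width: 0.0393
finger_force: 40.0
```

>>> send_rows(plan=[[1,[0,0,0],0],[1,[0,0,0],0]])

```text
t: 15.85
tool_pos: [0.5726, 0.1074, 0.1273]
tool_rot: [0.068, -3.14, -0.0]
force: [1.1, -0.6, -1.1]
gripper_width: 0.0388
finger_force: 40.0
```

```bash
cat > q.py <<'E'
from h import *
s=r.observe();print(s["qpos"].round(2),s["tool_pos"],s["tool_rot"],"yaw",np.degrees(Ro.from_rotvec(s["tool_rot"]).as_matrix()[:2,0]@np.array([1,0])),np.degrees(np.arctan2(*Ro.from_rotvec(s["tool_rot"]).as_matrix()[[1,0],0])))
yaw=np.radians(2.63);ex=np.array([np.cos(yaw),np.sin(yaw)]);ey=np.array([-ex[1],ex[0]])
fx=lambda f:np.c_[(f[:,:2]-[.644,.111])@ex,(f[:,:2]-[.644,.111])@ey,f[:,2]]
g=fx(s["tool_pos"][None])[0];print("tool",g.round(4),s["force"].round(1))
for n in("scene","top","wrist"):
    a=r.camera(n);W=cloud(a);F=fx(W.reshape(-1,3))
    C=cv2.cvtColor(a["color"],cv2.COLOR_RGB2HSV).reshape(-1,3)
    m=(C[:,0]>8)&(C[:,0]<30)&(C[:,1]>60)&(abs(F[:,1])<.022)&(abs(F[:,0]-g[0])<.1)&(abs(F[:,2]-g[2]-.008)<.035)
    k=F[m]
    if len(k)<20: print(n,len(k));continue
    print(n,len(k),"x",np.percentile(k[:,0],[1,99]).round(4),"y",np.percentile(k[:,1],[1,99]).round(4))
    for x in np.arange(-.2,.1,.01):
        j=k[(k[:,0]>=x)&(k[:,0]<x+.01)]
        if len(j)>4: print("  %.2f %d top %.3f ymid %.3f w %.3f"%(x,len(j),np.percentile(j[:,2],95),(j[:,1].min()+j[:,1].max())/2,np.ptp(j[:,1])))
E
python3 q.py
```

```text
[ 0.22  0.67 -0.76  1.99  0.67  0.75  0.67] [0.57260975 0.10737209 0.12727861] [ 6.76751215e-02 -3.14024287e+00 -2.42368053e-04] yaw -57.242572042476496 -177.5308257809163
tool [-0.0715 -0.0003  0.1273] [ 1.1 -0.6 -1.1]
scene 687 x [-0.0975 -0.0173] y [-0.0184  0.02  ]
  -0.10 17 top 0.156 ymid -0.009 w 0.017
  -0.09 39 top 0.157 ymid -0.002 w 0.028
  -0.08 58 top 0.157 ymid -0.002 w 0.036
  -0.07 72 top 0.157 ymid -0.000 w 0.040
  -0.06 77 top 0.157 ymid 0.002 w 0.038
  -0.05 72 top 0.157 ymid 0.002 w 0.035
  -0.04 74 top 0.156 ymid 0.002 w 0.037
  -0.03 111 top 0.156 ymid 0.001 w 0.039
  -0.02 164 top 0.153 ymid 0.001 w 0.038
top 0
wrist 13538 x [-0.1276 -0.0192] y [-0.0192  0.0176]
  -0.13 1048 top 0.146 ymid -0.001 w 0.021
  -0.12 1979 top 0.155 ymid -0.001 w 0.039
  -0.11 1800 top 0.155 ymid -0.001 w 0.038
  -0.10 1647 top 0.155 ymid -0.001 w 0.037
  -0.09 1615 top 0.155 ymid -0.001 w 0.039
  -0.08 1558 top 0.155 ymid -0.001 w 0.040
  -0.07 1392 top 0.155 ymid -0.000 w 0.039
  -0.06 205 top 0.152 ymid -0.001 w 0.036
  -0.05 43 top 0.156 ymid -0.001 w 0.011
  -0.04 925 top 0.155 ymid -0.001 w 0.037
  -0.03 1111 top 0.155 ymid -0.001 w 0.037
  -0.02 215 top 0.155 ymid -0.001 w 0.037
```

The blank is level and aligned, foot forward at x_f about -18 mm. I'll move it so the foot is at +28 mm (the plunger tip is at 48 mm), then lower it into the V.

>>> send_rows(plan=[[1,[-20,0,0],0],[1,[-40,0,0],0],[1,[-46,0,15],0],[1,[-46,0,35],0],[1,[-46,0,48],0],[1,[-46,0,55],0],[1,[-46,0,58],0],[1,[-46,0,60],0],[1,[-46,0,60],0]])

```text
t: 17.12
tool_pos: [0.6189, 0.1096, 0.0681]
tool_rot: [-0.072, 3.14, 0.0]
force: [-0.0, -0.6, -1.1]
gripper_width: 0.0395
finger_force: 40.0
```

```bash
python3 q.py
```

```text
[ 0.17  0.78 -0.69  1.92  0.75  0.72  0.65] [0.61893616 0.10956558 0.06808377] [-7.21003729e-02  3.13999867e+00  5.76912406e-05] yaw -57.23537620682896 -177.36922142614733
tool [-0.0251 -0.0003  0.0681] [-0.  -0.6 -1.1]
scene 663 x [-0.0614  0.0285] y [-0.0181  0.0202]
  -0.07 10 top 0.097 ymid -0.008 w 0.013
  -0.06 10 top 0.098 ymid -0.009 w 0.013
  -0.05 8 top 0.097 ymid -0.007 w 0.016
  -0.04 39 top 0.098 ymid -0.003 w 0.034
  -0.03 61 top 0.098 ymid -0.002 w 0.037
  -0.02 80 top 0.098 ymid -0.000 w 0.042
  -0.01 78 top 0.097 ymid 0.002 w 0.037
  0.00 76 top 0.097 ymid 0.001 w 0.038
  0.01 80 top 0.097 ymid 0.002 w 0.038
  0.02 221 top 0.096 ymid 0.001 w 0.038
top 34 x [-0.082  -0.0644] y [-0.0106  0.0163]
  -0.09 7 top 0.084 ymid -0.002 w 0.017
  -0.08 21 top 0.087 ymid 0.001 w 0.023
  -0.07 6 top 0.093 ymid 0.012 w 0.011
wrist 13676 x [-0.0814  0.0278] y [-0.0195  0.0177]
  -0.09 393 top 0.087 ymid -0.001 w 0.021
  -0.08 1045 top 0.087 ymid -0.001 w 0.021
  -0.07 2288 top 0.096 ymid -0.001 w 0.038
  -0.06 1754 top 0.096 ymid -0.001 w 0.038
  -0.05 1666 top 0.096 ymid -0.001 w 0.038
  -0.04 1600 top 0.096 ymid -0.001 w 0.040
  -0.03 1500 top 0.096 ymid -0.001 w 0.039
  -0.02 1014 top 0.096 ymid -0.001 w 0.039
  -0.01 39 top 0.088 ymid -0.001 w 0.036
  0.00 321 top 0.096 ymid -0.001 w 0.027
  0.01 1063 top 0.096 ymid -0.001 w 0.037
  0.02 928 top 0.096 ymid -0.001 w 0.037
  0.05 7 top 0.063 ymid -0.000 w 0.042
  0.06 58 top 0.063 ymid 0.000 w 0.044
```

Foot at 28 mm, still about 1 mm above the V. Lower gently until it makes contact.

>>> send_rows(plan=[[1,[0,0,0.7],0],[1,[0,0,1.4],0],[1,[0,0,1.4],0],[1,[0,0,1.4],0]])

```text
t: 17.77
tool_pos: [0.619, 0.1095, 0.0678]
tool_rot: [-0.072, 3.139, -0.001]
force: [-3.9, -2.9, 14.5]
gripper_width: 0.0393
finger_force: 40.0
```

Seated (14 N). Ease off slightly and slide until just short of the stop.

>>> send_rows(plan=[[1,[0,0,-0.7],0],[1,[-4,0,-0.7],0],[1,[-9,0,-0.7],0],[1,[-14,0,-0.7],0],[1,[-18,0,-0.7],0],[1,[-21,0,-0.7],0],[1,[-24,0,-0.7],0],[1,[-27,0,-0.7],0],[1,[-29,0,-0.7],0],[1,[-29,0,-0.7],0]])

```text
t: 19.02
tool_pos: [0.64, 0.1102, 0.0676]
tool_rot: [0.074, -3.128, 0.008]
force: [-30.1, -4.9, 30.3]
gripper_width: 0.039
finger_force: 40.0
```

```bash
python3 q.py | grep -v "  "; python3 q.py | sed -n 2p
```

```text
tool [-0.0041 -0.0006  0.0676] [-29.5  -4.5  30.3]
```

```bash
python3 q.py; python3 - <<'E'
from h import *
b=r.camera("wrist");save("w5",b["color"]);a=r.camera("scene")
A=cv2.resize(a["color"][150:310,300:440],(437,500));B=cv2.resize(b["color"],(800,500))[:,220:580]
save("c5",np.hstack([A,B]))
E
```

```text
[ 0.17  0.81 -0.7   1.86  0.73  0.77  0.69] [0.63995541 0.11021619 0.0675812 ] [ 0.07391812 -3.12848922  0.00787335] yaw -57.227568526819425 -177.2946768439689
tool [-0.0041 -0.0006  0.0676] [-29.2  -4.5  30.2]
scene 549 x [-0.0376  0.0491] y [-0.0191  0.0197]
  -0.04 19 top 0.097 ymid -0.009 w 0.015
  -0.02 26 top 0.097 ymid -0.002 w 0.032
  -0.01 61 top 0.097 ymid -0.002 w 0.037
  0.00 83 top 0.097 ymid -0.000 w 0.040
  0.01 74 top 0.097 ymid 0.002 w 0.036
  0.02 84 top 0.097 ymid 0.001 w 0.038
  0.03 82 top 0.097 ymid 0.001 w 0.037
  0.04 113 top 0.097 ymid 0.001 w 0.039
top 67 x [-0.0625 -0.0372] y [-0.0114  0.0176]
  -0.07 7 top 0.089 ymid -0.003 w 0.017
  -0.06 28 top 0.088 ymid 0.000 w 0.023
  -0.05 28 top 0.097 ymid 0.003 w 0.029
wrist 13784 x [-0.0605  0.0489] y [-0.0198  0.0177]
  -0.07 265 top 0.086 ymid -0.001 w 0.020
  -0.06 1034 top 0.087 ymid -0.001 w 0.021
  -0.05 2178 top 0.095 ymid -0.001 w 0.038
  -0.04 1789 top 0.096 ymid -0.001 w 0.038
  -0.03 1685 top 0.096 ymid -0.001 w 0.038
  -0.02 1613 top 0.095 ymid -0.002 w 0.040
  -0.01 1535 top 0.095 ymid -0.001 w 0.039
  0.00 1165 top 0.095 ymid -0.001 w 0.039
  0.01 69 top 0.089 ymid -0.001 w 0.036
  0.02 251 top 0.096 ymid -0.001 w 0.024
  0.03 1077 top 0.095 ymid -0.001 w 0.038
  0.04 1031 top 0.095 ymid -0.001 w 0.039
  0.05 10 top 0.093 ymid 0.001 w 0.040
  0.06 82 top 0.082 ymid -0.000 w 0.043
```

View pics/c5.png

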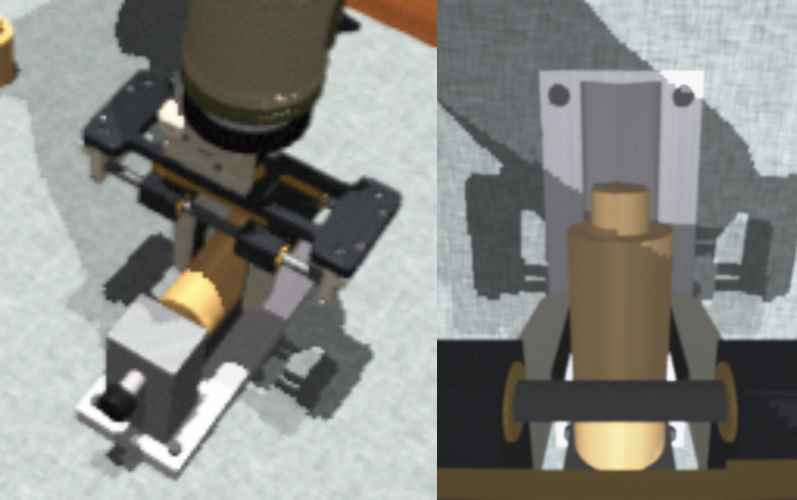

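The picture shows the blank in the V, its foot at left-panel (190,300) just touching the plunger in front of the stop, fingers straddling the rail. Downward load (30 N) causes rail friction, so I'll ease the height a little before pushing further.

>>> send_rows(plan=[[1,[0,0,-0.5],0],[1,[0,0,-1],0],[1,[0,0,-1.5],0],[1,[0,0,-1.5],0]])

```text
t: 20.08
tool_pos: [0.644, 0.1104, 0.0678]
tool_rot: [0.073, -3.134, 0.003]
force: [-11.4, -2.1, 6.3]
gripper_width: 0.0394
finger_force: 40.0
```

>>> send_rows(plan=[[1,[-1,0,-0.1],0],[1,[-2,0,-0.2],0],[1,[-3,0,-0.3],0],[1,[-4,0,-0.4],0],[1,[-5,0,-0.5],0],[1,[-5,0,-0.5],0]])

```text
t: 20.82
tool_pos: [0.649, 0.1106, 0.0678]
tool_rot: [0.073, -3.134, 0.003]
force: [-11.2, -1.0, 2.2]
gripper_width: 0.0392
finger_force: 40.0
```

>>> send_rows(plan=[[1,[-0.7,0,0],0],[1,[-1.4,0,0],0],[1,[-2,0,0],0],[1,[-2.5,0,0],0],[1,[-3,0,0],0],[1,[-3.5,0,0],0],[1,[-4,0,0],0],[1,[-4,0,0],0]])

```text
t: 21.82
tool_pos: [0.6508, 0.1107, 0.0678]
tool_rot: [0.073, -3.13, 0.005]
force: [-17.8, -1.5, 7.3]
gripper_width: 0.0394
finger_force: 40.0
```

>>> send_rows(plan=[[1,[-0.7,0,-0.1],0],[1,[-1.4,0,-0.2],0],[1,[-2,0,-0.3],0],[1,[-2,0,-0.3],0],[1,[-2,0,-0.3],0]])

```text
t: 22.45
tool_pos: [0.6509, 0.1106, 0.0678]
tool_rot: [0.074, -3.127, 0.006]
force: [-23.0, -1.3, 10.0]
gripper_width: 0.0392
finger_force: 40.0
```

```bash
python3 q.py | grep -E "tool|scene|wrist|top [0-9]+ x"
```

```text
tool [ 0.0069 -0.0007  0.0678] [-23.   -1.3  10. ]
scene 462 x [-0.0255  0.06  ] y [-0.0193  0.0197]
top 76 x [-0.0507 -0.0229] y [-0.0115  0.0172]
wrist 13757 x [-0.0495  0.0595] y [-0.0198  0.0176]
```

The push added 2 mm of command with only 0.1 mm of motion. The foot is at x_f = 60 mm on the stop, with 23 N held. Handing in.

```bash
python3 -c "
from station import r
print(r.close_job())"
```

```text
the job is handed in; nothing more can be done
None
```

The blank lies in the V-rail with its foot pressed against the stop, at fixture x = 60 mm by camera. The job was handed in at about 22.5 s, with the arm still gripping at 40 N and pushing at about 23 N; no verdict was returned.

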